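Snap a bracket post into a camera and prove it with a pull test

TASK

Take the white collared bracket post out of the black rack and press it, plug down, into the socket on top of the camera in the test fixture until it snaps fully home. Then prove that it holds: pull it straight up with slowly rising force to about 15 newtons, keep that pull steady for about a second, ease off and let go, leaving the post snapped in. Never push or pull with more than 24 newtons, and leave the other things on the bench alone.

Things in the scene. Friction and masses are not known exactly. Their poses are not given: they have to be found in the camera images.
- post_grip (a point): Middle of the grip shaft of the loose white plastic bracket post (40 to 85 g), which stands plug down in either of the black rack's two holes. Shaft round, 22 mm in diameter, 50 mm long; this point is on its axis 25 mm below its top. Under the shaft a collar 36 mm in diameter, 5 mm thick, then the plug. z up along the shaft; yaw does not matter.
- post_seat (a point): The same post: centre of the underside of its collar, 30 mm below post_grip, z up along the shaft. Below it is the plug: 31 mm long, 16 mm in diameter, tip tapered to 9 mm, with a groove around it. Fully home, collar on the boss, it coincides with the socket point.
- socket (a point): Mouth centre, z up, of the round socket in the 45 mm square white boss on top of the white camera (150 by 66 mm) clamped on the fixture's bed. Hole 18.5 mm wide, 32 mm deep, 3 mm lead-in bevel; boss about 125 mm above the bench, the fixture's highest point.
- latches (a point): Two sprung latches hidden in the socket, 9 to 16 mm below its mouth. Pushing the plug past them takes up to about 12 N, until they drop into its groove and the collar lands. Then the post has free upward play, which differs from camera to camera (about 2 to 9 mm), before they take the pull; they hold far more than the test load. Not pressed far enough, the post comes out at a few newtons.
- bed (a joint): The fixture's force gauge: height of its sprung bed, which carries the camera: about 0 at rest, positive upward (m). It yields about 1 mm for each 6 N (pull 15 N: +0.0025; push 15 N: -0.0025), up to 8 mm either way.
- rack: Black plastic rack block, 75 by 150 by 40 mm high, origin at the centre of its underside; two holes 37 mm either side of the centre along its y axis. The posts' collars rest on its top. The other hole holds a steel ball-head post, 44 mm over the rack's top, to be left alone.
- spare: The steel ball-head post in the rack's other hole (narrow stem, ball 22 mm in diameter at its top, 44 mm above the rack). Leave alone. Origin at the rack's top face.
- shell_a: White camera back shell with a green circuit board, 90 by 65 by 41 mm high, loose on the bench; origin under its centre. Leave alone.
- shell_b: A second such shell. Leave alone.
- pot: Small white plastic pot, 76 mm wide, 45 mm high, origin under its centre. Leave alone.
- driver: Screwdriver with a black handle lying on the bench. Leave alone.
- lens: Black lens barrel, 40 mm wide, 32 mm high, origin under its centre. Leave alone.
- foot: White round wall foot, 66 mm wide, 26 mm high, origin under its centre. Leave alone.
Things that resemble listed ones, but are neither listed nor needed, are in the scene too. What is shaped like the part that bears socket but orange or turquoise is not meant.

How it is judged:
By the outcome, as a careful person would: the job done as asked, in the order asked, and still so for the second after the job is handed in, with the robot touching nothing.
It also fails if it takes over 72 s, if anything falls off the work surface, if the arm or the gripper's body presses on something with over 40 N, if the wrist force passes 120 N, or if a joint passes its speed limit or range.

ROBOT

A 7-joint arm with a two-finger parallel gripper is mounted at the origin on the work surface. World frame = base frame: x ahead of the robot, y to its left, z up, the work surface at z = 0. Lengths are in mm, angles in rad, forces in N, time in s.
With the tool pointing down it reaches from about 425 to 975 mm from the base axis. Payload 16.7 kg.
Tool frame: the origin (TCP) lies at the very end of the fingers, on their centre line; the grasp point (between the pads) lies 19 mm behind it; z points along the fingers, y is the direction in which the jaws open and shut (so a half turn about z gives the same grasp; the last joint's range is limited). The gripper opens to 85 mm and grips with 20 to 120 N. Pads are 22 mm wide; open, the fingers measure 114 mm over their backs; the gripper's body (76 mm by 85 mm) begins 54 mm behind the grasp point. The pads swing forward as they close: fully open they stand 13 mm farther back than shut.
Start: joints at [-1.288, 0.426, 0.074, 1.606, -0.034, 1.111, -0.067], TCP at [282.492, 613.005, 231.302] pointing down, gripper open.
Joint ranges: [-2.85, 2.85], [-0.5, 2.14], [-1.23, 1.37], [0.21, 2.46], [-1.02, 4.16], [0.16, 2.05], [-2.73, 2.73]. Speed limits (rad/s): [1.89, 1.89, 2.39, 2.39, 3.01, 3.01, 3.01].

INTERFACE

Orientations are given as a 3x3 rotation matrix whose columns are the frame's x, y, z axes.
In Python, from workcell import manip, vision gives the robot as it stands.
- The arm moves only by the tool jog_arm, never from a script. Its argument "rows" is one flat list of numbers, 7 for each row, row after row: the shift along the tool's x, y, z in mm, then the turn, a rotation vector about the tool's x, y, z in rad, then the opening, from 0 (shut) to 1 (fully open). In form: [tx, ty, tz, rx, ry, rz, grip, tx, ty, tz, rx, ry, rz, grip, ...]. A call has 1 to 12 rows; each row is the pose to reach, as a shift and turn from the pose commanded when the call began, along the tool's axes at that moment; what a row does not reach only later rows make up. A row lasts 1/10 s, in which the tool goes at most 50 mm and 8.59 degrees, less where a joint would pass 70% of its speed; a pose out of reach is approached as far as the arm can. A call with a gripper value outside its range is refused whole. The fingers move at their own pace and stop on an object; "grip_force" is the grip in N (left out, the last holds). Time passes only in rows, so rows that repeat a pose let the fingers close. It gives the time, the measured TCP pose, the force and the opening at its end, in the units of the state.
- manip.get_obs(): the state, without advancing time (a new reading comes with each control period).
- vision.snapshot(name): name is "scene" or "top" or "wrist"; returns (picture, depth): 480x640x3 uint8, blue, green, red; 480x640 float32, mm along the optical axis (not along the pixel's ray), 0 where there is no reading.
- vision.calibration(name): a dict with "mtx" (3x3 intrinsics, pixels), "T" (4x4, takes a point from camera to world coordinates); the wrist camera has in their place "tool_from_camera" (4x4, takes a point from camera to tool coordinates, whose origin is the TCP and whose axes are the flange's). Camera axes: x right, y up, looking along -z (the intrinsics and any distortion apply to the point x, -y, -z); pixel columns grow to the right and rows downward; lengths in mm; the calibration is good to about 2 mm. A picture is of the moment at which its call begins: read the wrist's pose just before it. calibration takes no time and is no camera call.
- manip.finish_job(): hands the job in, once; it reports no verdict.
The state is a dict: "t": time; "q": joint angles; "qvel": joint speeds; "joint_torque": joint torques, N m; "tool_pos": TCP position; "orientation": TCP orientation; "ft_force": force on the tool from outside, world axes, zero at the start; "wrist_torque": the same for the moment, N m; "opening": opening from 0.0 (shut) to 1.0 (fully open).
Only numpy, scipy, OpenCV 4.12 (cv2) and the standard library are available. Lean on these libraries where they do the work, as an engineer would, in place of code of your own. Each camera call takes 0.05 s, during which the arm holds its last target.

## Working session

There is one attempt and no reset: what is moved stays moved. The work goes in short steps, Python scripts to look and compute and a tool call to move; the robot and the scene stay as the last step left them, time stands still between calls to the robot, and variables do not carry over. Pictures are saved under pics/ and viewed, and the job is handed in when it is done.

Besides the shell and the picture viewer there is one more tool, called as name(argument=value, ...) on one line, values as JSON. jog_arm: Moves the arm, as the interface text tells. Its arguments: {"type":"object","properties":{"rows":{"type":"array","items":{"type":"number"}},"grip_force":{"type":"number"}},"required":["rows"]}

```bash
mkdir -p pics; ls; python3 - <<'E'
from workcell import manip, vision
import cv2,numpy as np
o=manip.get_obs(); print(o)
for n in ("scene","top"):
    p,d=vision.snapshot(n); cv2.imwrite(f"pics/{n}0.png",p); np.save(f"{n}0.npy",d); cv2.imwrite(f"{n}0raw.png",p)
    c=vision.calibration(n); print(n,c)
print(vision.calibration("wrist"))
E
```

```text
pics
{'t': 0.0, 'q': array([-1.28848366,  0.42671126,  0.07384359,  1.60658306, -0.03409039,
        1.11080189, -0.06709858]), 'qvel': array([-0.00139191, -0.00097917, -0.00173335,  0.00050183, -0.0013347 ,
       -0.00083659, -0.00015902]), 'joint_torque': array([ 2.76284882e-04, -9.49838161e+01,  3.76081020e+00, -4.63506997e+01,
        1.91880920e-02,  1.02060009e-02,  5.89614160e-05]), 'tool_pos': array([282.35801143, 612.67202916, 230.63478367]), 'orientation': array([[-9.08200846e-01,  4.18534390e-01, -4.32239014e-04],
       [ 4.18534603e-01,  9.08200102e-01, -1.16703504e-03],
       [-9.58847843e-05, -1.24080920e-03, -9.99999226e-01]]), 'ft_force': array([-0.01501319,  0.4477089 , -0.456185  ]), 'wrist_torque': array([-0.03063086,  0.0367769 ,  0.03627281]), 'opening': 0.9992614522720544}
scene {'mtx': array([[472.62548792,   0.        , 331.54409128],
       [  0.        , 472.62548792, 241.02388926],
       [  0.        ,   0.        ,   1.        ]]), 'T': array([[-7.69796909e-01, -3.76230597e-01,  5.15619295e-01,
         1.13598883e+03],
       [ 6.38272286e-01, -4.5956
[... 563 characters left out ...]
0],
       [-1.87264758e-02,  1.37141137e-01,  9.90374489e-01,
         1.08009788e+03],
       [ 0.00000000e+00,  0.00000000e+00,  0.00000000e+00,
         1.00000000e+00]])}
{'mtx': array([[391.90786979,   0.        , 315.40454555],
       [  0.        , 391.90786979, 240.82629959],
       [  0.        ,   0.        ,   1.        ]]), 'tool_from_camera': array([[-6.58608569e-04,  9.56749349e-01,  2.90912786e-01,
         7.43045061e+01],
       [ 9.99999781e-01,  6.10105135e-04,  2.57433628e-04,
         8.21684306e-01],
       [ 6.88120717e-05,  2.90912892e-01, -9.56749541e-01,
        -1.41998774e+02],
       [ 0.00000000e+00,  0.00000000e+00,  0.00000000e+00,
         1.00000000e+00]])}
```

View pics/scene0.png

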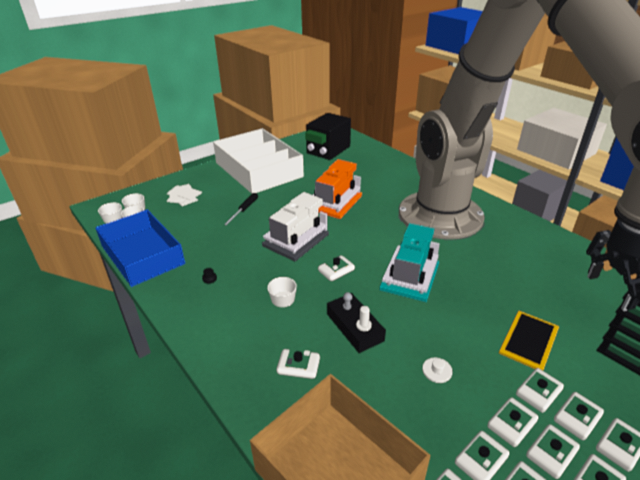

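View pics/top0.png

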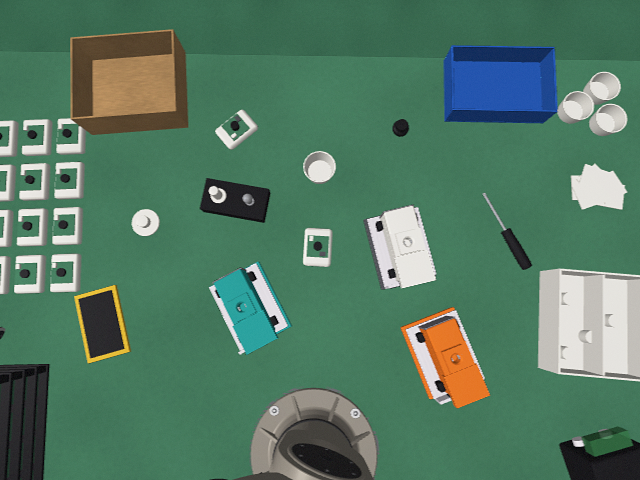

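Candidates in the top view are as follows. For the post: white post (217,194), steel ball-head (249,199), foot (145,222). For the socket: white camera (407,241), turquoise (241,307), orange (455,359). I choose the white post and the white camera, and will check both in crops and measurements.

```bash
cat > h.py <<'E'
import numpy as np,cv2
from workcell import manip,vision
def cloud(n,d,T=None):
    c=vision.calibration(n); K=c["mtx"]; T=c["T"] if T is None else T
    v,u=np.mgrid[0:480,0:640]
    P=np.stack([(u-K[0,2])/K[0,0]*d,-(v-K[1,2])/K[1,1]*d,-d,np.ones_like(d)],-1)
    W=(P@T.T)[...,:3]; W[d<=0]=np.nan; return W
def wristT(o):
    T=np.eye(4);T[:3,:3]=o["orientation"];T[:3,3]=o["tool_pos"]; return T@vision.calibration("wrist")["tool_from_camera"]
def proj(n,p,T=None):
    c=vision.calibration(n); T=c["T"] if T is None else T
    q=np.linalg.inv(T)@np.append(p,1); K=c["mtx"]
    return K[0,0]*q[0]/-q[2]+K[0,2], K[1,1]*-q[1]/-q[2]+K[1,2]
E
python3 - <<'E'
from h import *
for n,(a,b),z in (("top",(217,194),40),("top",(407,241),50),("scene",(364,315),50),("scene",(300,220),50)):
    pass
Wt=cloud("top",np.load("top0.npy").astype(float)); Ws=cloud("scene",np.load("scene0.npy").astype(float))
for nm,(u,v) in dict(post=(217,191),posttop2=(214,190),ball=(249,198),sock=(407,241),boss=(397,236),boss2=(414,240),rack=(232,205),bench=(340,300)).items(): print(nm,Wt[v,u].round(1))
def rep(W,box,zlo,zhi,nm):
    u0,v0,u1,v1=box; S=W[v0:v1,u0:u1].reshape(-1,3); S=S[(S[:,2]>zlo)&(S[:,2]<zhi)]
    if len(S): print(nm,len(S),S.min(0).round(1),S.max(0).round(1),np.median(S,0).round(1), cv2.minAreaRect(S[:,:2].astype(np.float32)))
rep(Wt,(195,170,280,230),88,105,"posttop T"); rep(Wt,(195,170,280,230),35,43,"rack T"); rep(Wt,(360,200,445,295),119,135,"boss T")
rep(Ws,(325,285,390,355),88,105,"posttop S"); rep(Ws,(325,285,390,355),35,43,"rack S");rep(Ws,(260,190,330,260),119,135,"boss S")
a=cv2.imread("top0raw.png")
c=np.hstack([cv2.resize(a[165:235,190:285],None,fx=4,fy=4,interpolation=2),cv2.resize(a[200:270,360:455],None,fx=4,fy=4,interpolation=2)])
a=cv2.imread("scene0raw.png")
c2=np.hstack([cv2.resize(a[280:350,310:405],None,fx=4,fy=4,interpolation=2),cv2.resize(a[185:255,250:345],None,fx=4,fy=4,interpolation=2)])
cv2.imwrite("pics/crop1.png",np.vstack([c,c2]))
E
```

```text
post [570.5 227.3  90.6]
posttop2 [571.6 233.1  94.7]
ball [558.3 156.9  81.5]
sock [ 469.  -192.    91.2]
boss [ 475.  -165.4  121.6]
boss2 [ 467.2 -200.7  123. ]
rack [550.8 203.3  36. ]
bench [338.6 -53.4   1. ]
posttop T 73 [561.  225.5  88.4] [582.  246.9  96.9] [571.6 235.5  92.6] ((571.151123046875, 236.14666748046875), (18.689537048339844, 20.852367401123047), 26.544326782226562)
rack T 1655 [518.7 120.5  35. ] [613.9 279.9  43. ] [562.  196.1  38.1] ((566.26708984375, 200.3909912109375), (150.77220153808594, 75.96429443359375), 80.9276123046875)
boss T 505 [ 373.2 -240.1  119. ] [ 512.2 -155.2  129.8] [ 456.8 -190.1  122.6] ((442.0091552734375, -191.82852172851562), (136.98904418945312, 69.45069122314453), 15.256848335266113)
posttop S 56 [562.2 230.9  88.8] [584.1 249.7  96.1] [574.9 240.2  92.3] ((575.305908203125, 240.43511962890625), (20.984573364257812, 18.57189178466797), 46.90620803833008)
rack S 1109 [519.8 123.5  35. ] [616.  282.4  43. ] [575.8 206.6  38.3] ((567.5525512695312, 202.71044921875), (153.3803253173828, 77.28996276855469), 81.32649993896484)
boss S 138 [ 388.4 -217.   119. ] [ 492.1 -156.6  126.9] [ 464.8 -186.4  122. ] ((441.1075439453125, -192.63180541992188), (101.62316131591797, 47.524532318115234), 17.084428787231445)
```

View pics/crop1.png

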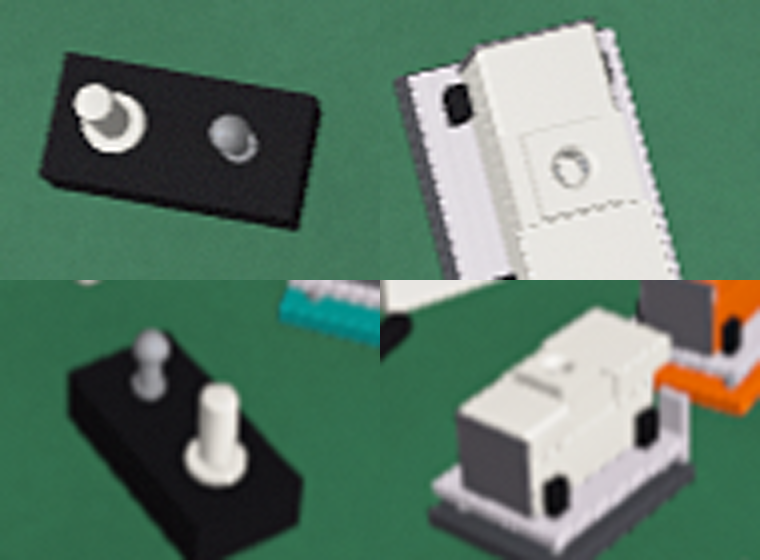

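The crops confirm the choice: the white collared post is in the rack hole at the left in the top view, beside the steel ball, and the white camera has its round hole in the boss. The heights match: post top about 95, boss about 123, rack 38–40. Next I move over the post, with the jaws across the rack.

jog_arm(rows=[-420,-219.5,20,0,0,1.297,1,-420,-219.5,20,0,0,1.297,1,-420,-219.5,20,0,0,1.297,1,-420,-219.5,20,0,0,1.297,1,-420,-219.5,20,0,0,1.297,1,-420,-219.5,20,0,0,1.297,1,-420,-219.5,20,0,0,1.297,1,-420,-219.5,20,0,0,1.297,1,-420,-219.5,20,0,0,1.297,1,-420,-219.5,20,0,0,1.297,1,-420,-219.5,20,0,0,1.297,1,-420,-219.5,20,0,0,1.297,1], grip_force=60)

```text
t: 1.3
tool_pos: [572.0, 237.6, 210.9]
orientation: [[0.158, 0.987, -0.001], [0.987, -0.158, -0.0], [-0.0, -0.001, -1.0]]
ft_force: [-0.5, -0.3, -0.6]
opening: 0.999
```

```bash
cat > w.py <<'E'
from h import *
import sys
name=sys.argv[1]
o=manip.get_obs(); p,d=vision.snapshot("wrist"); T=wristT(o)
cv2.imwrite(f"pics/{name}.png",p); np.save(name+".npy",d); np.save(name+"T.npy",T)
print(o["t"],o["tool_pos"].round(1),o["ft_force"].round(2),o["opening"])
E
python3 w.py w1; python3 - <<'E'
from h import *
d=np.load("w1.npy").astype(float);T=np.load("w1T.npy");W=cloud("wrist",d,T)
for zl,zh,nm in ((90,100,"top"),(48,86,"shaft"),(43,47,"collar"),(37,42,"rack")):
    m=(W[...,2]>zl)&(W[...,2]<zh)&(np.hypot(W[...,0]-572,W[...,1]-237)<(25 if nm!="rack" else 150))
    S=W[m]; print(nm,len(S)); 
    if len(S)>5: print(S.min(0).round(1),S.max(0).round(1),np.median(S,0).round(1),cv2.minEnclosingCircle(S[:,:2].astype(np.float32)),cv2.minAreaRect(S[:,:2].astype(np.float32)))
E
```

```text
1.3 [572.  237.6 210.9] [-0.48 -0.3  -0.62] 0.9994444135294399
top 737
[561.5 227.1  90.1] [583.1 248.2  96.6] [572.4 238.4  94. ] ((572.1809692382812, 237.53565979003906), 10.957661628723145) ((572.387451171875, 237.76454162597656), (20.899066925048828, 20.90030288696289), 81.03044128417969)
shaft 298
[562.3 238.4  48. ] [583.1 248.6  86. ] [574.  246.8  68.6] ((572.685546875, 240.21392822265625), 10.539961814880371) ((573.3984375, 244.2560272216797), (8.209010124206543, 21.079723358154297), 79.99691009521484)
collar 629
[554.7 224.3  43. ] [589.8 255.4  46.2] [574.4 245.2  44.3] ((572.3412475585938, 237.64404296875), 17.842731475830078) ((572.434814453125, 240.6715087890625), (29.051753997802734, 34.872066497802734), 81.54560852050781)
rack 12149
[518.1 121.1  37. ] [614.6 280.4  42. ] [568.3 204.   39.3] ((566.7676391601562, 200.874755859375), 83.44515228271484) ((566.4522705078125, 200.8075408935547), (150.4228973388672, 75.17935943603516), 81.14945983886719)
```

View pics/w1.png

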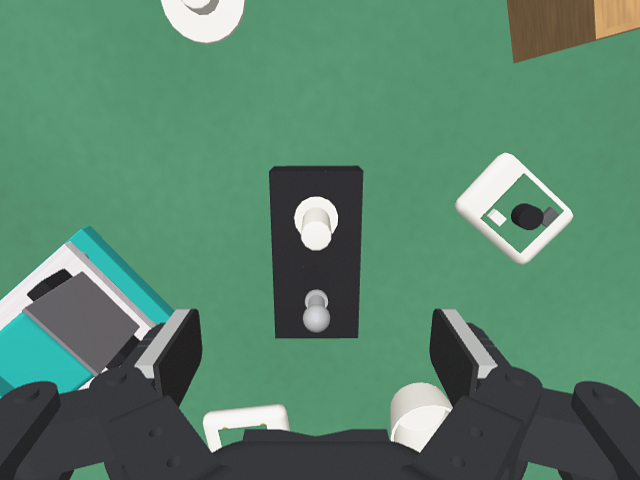

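The wrist view shows the post at (316,215), centred between the jaws, with the ball at (316,315). The measured axis is (572.3, 237.6), top 95 and collar 45, so I go down.

jog_arm(rows=[0,0.3,40,0,0,0,1,0,0.3,80,0,0,0,1,0,0.3,120,0,0,0,1,0,0.3,145,0,0,0,1,0,0.3,158,0,0,0,1,0,0.3,158,0,0,0,1,0,0.3,158,0,0,0,1])

```text
t: 2.05
tool_pos: [572.7, 238.6, 54.3]
orientation: [[0.157, 0.988, 0.001], [0.988, -0.157, 0.001], [0.001, 0.001, -1.0]]
ft_force: [-0.7, 0.6, 0.8]
opening: 0.998
```

jog_arm(rows=[0,0,0,0,0,0,0,0,0,0,0,0,0,0,0,0,0,0,0,0,0,0,0,0,0,0,0,0,0,0,0,0,0,0,0,0,0,0,0,0,0,0,0,0,0,0,0,0,0,0,0,0,0,0,0,0,0,0,0,0,0,0,0,0,0,0,0,0,0,0], grip_force=70)

```text
t: 3.05
tool_pos: [572.5, 237.9, 53.8]
orientation: [[0.157, 0.988, 0.0], [0.988, -0.157, 0.0], [0.0, 0.0, -1.0]]
ft_force: [-2.3, -0.6, 7.3]
opening: 0.235
```

jog_arm(rows=[0,0,0,0,0,0,0,0,0,0,0,0,0,0,0,0,-5,0,0,0,0,0,0,-10,0,0,0,0,0,0,-10,0,0,0,0])

```text
t: 3.55
tool_pos: [572.8, 238.0, 64.1]
orientation: [[0.157, 0.988, 0.001], [0.988, -0.157, 0.0], [0.001, 0.001, -1.0]]
ft_force: [1.0, 0.2, -0.3]
opening: 0.241
```

jog_arm(rows=[0,0,-40,0,0,0,0,0,0,-80,0,0,0,0,0,0,-120,0,0,0,0,0,0,-155,0,0,0,0,0,0,-165,0,0,0,0,0,0,-165,0,0,0,0,0,0,-165,0,0,0,0])

```text
t: 4.25
tool_pos: [571.8, 237.8, 227.1]
orientation: [[0.157, 0.988, -0.001], [0.988, -0.157, -0.001], [-0.001, -0.001, -1.0]]
ft_force: [-0.1, -0.0, -1.4]
opening: 0.243
```

```bash
python3 w.py w2; python3 -c "
from h import *
print(manip.get_obs()['q'].round(2))
d=np.load('w2.npy').astype(float);T=np.load('w2T.npy');W=cloud('wrist',d,T)
o=manip.get_obs();c=o['tool_pos']
m=(np.hypot(W[...,0]-c[0],W[...,1]-c[1])<25)&(W[...,2]>c[2]-60)&(W[...,2]<c[2]+50)
for a in range(-60,50,6):
  s=W[m&(W[...,2]>c[2]+a)&(W[...,2]<=c[2]+a+6)]
  if len(s)>3: print(a,len(s),(s-c).min(0).round(1),(s-c).max(0).round(1),np.median(s-c,0).round(1))
"
```

```text
4.25 [571.8 237.8 227.1] [-0.07 -0.05 -1.41] 0.2431886292634015
[-0.87  0.37  0.48  1.76 -0.19  1.06 -0.48]
-18 81 [-14.5   2.6 -14.9] [ 17.4  17.4 -12. ] [  4.3  15.3 -12.8]
-12 1519 [-15.1  -1.4 -11.9] [17.2 18.  -6. ] [ 2.2 11.2 -9.2]
-6 286 [-9.8  1.4 -6. ] [10.9 11.  -0. ] [ 1.9  9.1 -3. ]
0 470 [-20.1   1.    0. ] [21.7 14.9  6. ] [1.6 9.4 3.8]
6 852 [-21.8   1.4   6. ] [24.5 15.  12. ] [1.6 9.7 9.2]
12 1001 [-22.5   0.8  12. ] [24.6 14.9 18. ] [ 1.6  9.7 15.1]
18 1125 [-22.1   1.2  18. ] [24.6 15.1 24. ] [ 1.7  9.7 20.9]
24 1281 [-22.    0.5  24. ] [24.5 15.1 30. ] [ 1.4  9.7 27.1]
30 1165 [-22.1 -11.5  30. ] [24.6 15.1 36. ] [ 1.6  9.6 33.1]
36 4729 [-19.3 -12.   36. ] [23.4 17.  42. ] [ 0.4  2.8 40.3]
42 1247 [-19.4  -9.8  42. ] [23.3 18.1 48. ] [-1.8 10.9 45.6]
48 359 [-19.2 -10.   48. ] [23.  16.9 50. ] [-9.7 11.1 49. ]
```

View pics/w2.png

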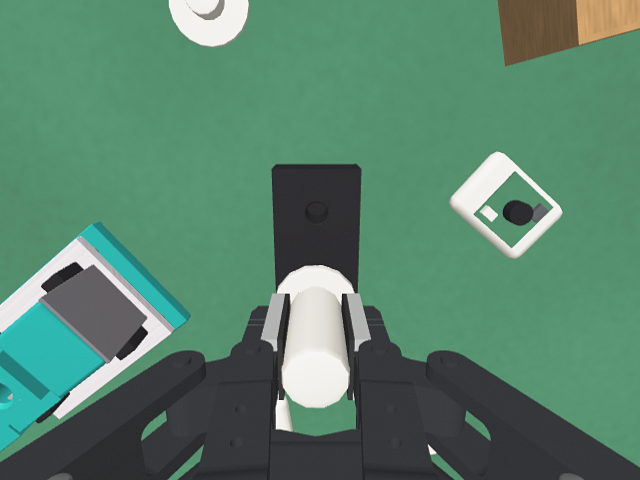

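The post is held square: the collar top is 9 mm below the TCP and the top 41 mm above, so the seat plane is about 14 mm below the TCP. The left hole at (316,212) is empty. Next is the white camera.

jog_arm(rows=[-437,-34,0,0,0,0,0,-437,-34,0,0,0,0,0,-437,-34,0,0,0,0,0,-437,-34,0,0,0,0,0,-437,-34,0,0,0,0,0,-437,-34,0,0,0,0,0,-437,-34,0,0,0,0,0,-437,-34,0,0,0,0,0,-437,-34,0,0,0,0,0,-437,-34,0,0,0,0,0,-437,-34,0,0,0,0,0,-437,-34,0,0,0,0,0])

```text
t: 5.5
tool_pos: [470.0, -187.4, 227.5]
orientation: [[0.156, 0.988, -0.001], [0.988, -0.156, 0.0], [-0.0, -0.001, -1.0]]
ft_force: [-0.0, 0.4, -0.4]
opening: 0.238
```

```bash
python3 w.py w3; python3 -c "
from h import *
print(manip.get_obs()['q'].round(2), manip.get_obs()['orientation'].round(3))
d=np.load('w3.npy').astype(float);T=np.load('w3T.npy');W=cloud('wrist',d,T)
m=(W[...,2]>110)&(W[...,2]<135); print(np.percentile(W[m][:,2],[5,25,50,75,95]))
p=cv2.imread('pics/w3.png')
u,v=proj('wrist',np.array([470,-188,124.]),T);u=int(u);v=int(v);print(u,v)
c=p[v-60:v+60,u-75:u+75]; cv2.imwrite('pics/w3c.png',cv2.resize(c,None,fx=5,fy=5,interpolation=cv2.INTER_CUBIC))
"
```

```text
5.5 [ 470.  -187.4  227.5] [-0.03  0.36 -0.38] 0.23817684416101115
[-0.38  0.18  0.71  2.01 -0.14  1.    0.25] [[ 0.156  0.988 -0.001]
 [ 0.988 -0.156  0.   ]
 [-0.    -0.001 -1.   ]]
[113.57965495 115.21756502 116.65032689 118.52467066 124.73542832]
315 242
```

View pics/w3.png

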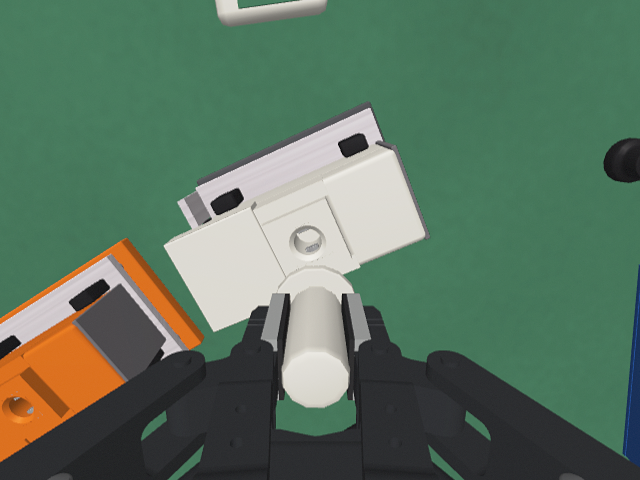

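View pics/w3c.png

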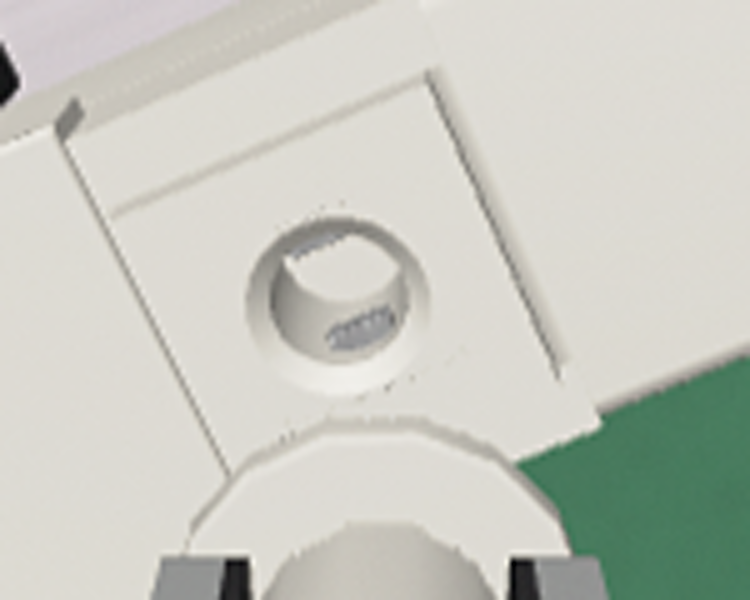

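The white camera's socket mouth is a clear circle at about (307.6, 243.2) in the wrist picture, just left of and in front of the held post.

```bash
python3 -c "
from h import *
d=np.load('w3.npy').astype(float);T=np.load('w3T.npy');W=cloud('wrist',d,T)
for u,v in ((275,225),(290,215),(320,210),(335,243),(290,243),(283,230),(307,222),(307,263),(330,225),(250,270),(380,190),(307,245)): print((u,v),W[v,u].round(1))
K=vision.calibration('wrist')['mtx']
r=T[:3,:3]@np.array([(307.6-K[0,2])/K[0,0],-(243.2-K[1,2])/K[1,1],-1]); 
for z in (122,124,126): print(z,(T[:3,3]+r*((z-T[2,3])/r[2])).round(2))
# post collar circle in same picture
o=np.array([470.0,-187.4,227.5])
X=W-o
m=(X[...,2]<-6.5)&(X[...,2]>-13)&(np.hypot(X[...,0],X[...,1])<22)
s=X[m][:,:2]; h=cv2.convexHull(s.astype(np.float32))[:,0]
from scipy.optimize import least_squares
e=h[h[:,1]>6]; print(least_squares(lambda c:np.hypot(*(e-c).T)-18,[0,0],loss='soft_l1').x, len(e))
m=(X[...,2]<38)&(X[...,2]>-4)&(np.hypot(X[...,0],X[...,1])<12.5)
s=X[m]; print(least_squares(lambda c:np.hypot(*(s[:,:2]-c).T)-11,[0,0],loss='soft_l1').x,len(s))
f=lambda p:np.hypot(s[:,0]-p[0]-p[2]*s[:,2],s[:,1]-p[1]-p[3]*s[:,2])-11
print(least_squares(f,[0,0,0,0],loss='soft_l1').x)
"
```

```text
(275, 225) [ 445.8 -172.4  124.2]
(290, 215) [ 456.5 -167.4  124.1]
(320, 210) [ 476.  -167.2  124.1]
(335, 243) [ 482.3 -190.5  124.3]
(290, 243) [ 453.2 -186.   123.9]
(283, 230) [ 450.3 -176.4  124.3]
(307, 222) [ 465.9 -176.   114.4]
(307, 263) [ 462.  -201.2  124.6]
(330, 225) [ 480.9 -177.8  124.6]
(250, 270) [ 421.8 -202.7  117.4]
(380, 190) [ 516.6 -162.2  114.8]
(307, 245) [ 462.2 -196.5   99.7]
122 [ 464.43 -188.48  122.  ]
124 [ 464.58 -187.87  124.  ]
126 [ 464.72 -187.27  126.  ]
[ 0.00547123 -0.35093398] 19
[-0.12816488 -0.78739695] 3655
[-1.65925523e-01 -7.93128133e-01  1.66723545e-03  3.11033891e-04]
```

Socket at (464.6, −187.8, 124.2). The top view gives (464, −188), which agrees. The post axis is within 1 mm of the TCP. Home should be at TCP z ≈ 138, with the tip at the mouth at ≈ 169. I align, then go down in steps.

jog_arm(rows=[-0.6,-5.3,15,0,0,0,0,-0.6,-5.3,30,0,0,0,0,-0.6,-5.3,45,0,0,0,0,-0.6,-5.3,52,0,0,0,0,-0.6,-5.3,52,0,0,0,0,-0.6,-5.3,52,0,0,0,0,-0.6,-5.3,52,0,0,0,0])

```text
t: 6.25
tool_pos: [465.1, -188.1, 176.9]
orientation: [[0.157, 0.988, 0.001], [0.988, -0.157, -0.0], [0.0, 0.001, -1.0]]
ft_force: [0.1, 0.7, -1.0]
opening: 0.239
```

```bash
python3 w.py w4; python3 -c "
from h import *
p,d=vision.snapshot('scene'); cv2.imwrite('pics/s4.png',cv2.resize(p[150:270,230:390],None,fx=5,fy=5,interpolation=cv2.INTER_CUBIC))"
```

```text
6.25 [ 465.1 -188.1  176.9] [ 0.12  0.67 -1.01] 0.2389161878907445
```

View pics/s4.png

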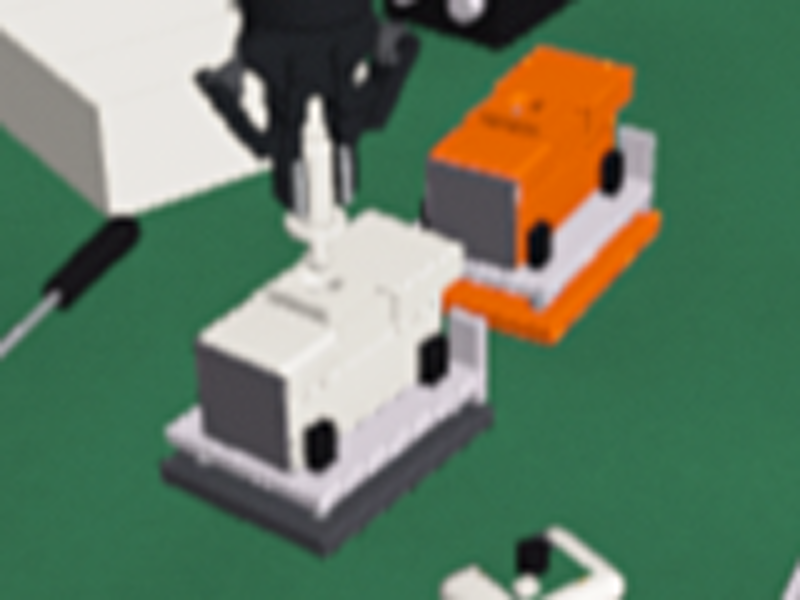

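The post hangs just above the mouth (crop about (320,255)), aligned. I lower it into the lead-in.

jog_arm(rows=[0,0,3,0,0,0,0,0,0,6,0,0,0,0,0,0,9,0,0,0,0,0,0,12,0,0,0,0,0,0,14,0,0,0,0,0,0,14,0,0,0,0,0,0,14,0,0,0,0])

```text
t: 7.05
tool_pos: [464.6, -188.2, 162.3]
orientation: [[0.157, 0.988, -0.0], [0.988, -0.157, -0.0], [-0.0, -0.0, -1.0]]
ft_force: [0.0, -0.1, -0.2]
opening: 0.237
```

jog_arm(rows=[0,0,2,0,0,0,0,0,0,4,0,0,0,0,0,0,6,0,0,0,0,0,0,8,0,0,0,0,0,0,8,0,0,0,0])

```text
t: 7.55
tool_pos: [464.7, -188.0, 154.2]
orientation: [[0.157, 0.988, -0.0], [0.988, -0.157, 0.0], [0.0, -0.0, -1.0]]
ft_force: [-0.4, 2.5, 2.5]
opening: 0.239
```

jog_arm(rows=[0,0,1.5,0,0,0,0,0,0,3,0,0,0,0,0,0,4,0,0,0,0,0,0,4,0,0,0,0])

```text
t: 7.95
tool_pos: [464.7, -188.1, 150.1]
orientation: [[0.157, 0.988, -0.0], [0.988, -0.157, -0.0], [-0.0, -0.0, -1.0]]
ft_force: [1.8, 1.1, -1.1]
opening: 0.236
```

jog_arm(rows=[0,0,1,0,0,0,0,0,0,2,0,0,0,0,0,0,3,0,0,0,0,0,0,3,0,0,0,0])

```text
t: 8.35
tool_pos: [464.7, -188.2, 147.3]
orientation: [[0.157, 0.988, -0.0], [0.988, -0.157, -0.0], [-0.0, -0.0, -1.0]]
ft_force: [0.7, 0.6, 2.7]
opening: 0.239
```

jog_arm(rows=[0,0,1,0,0,0,0,0,0,2,0,0,0,0,0,0,3,0,0,0,0,0,0,3,0,0,0,0])

```text
t: 8.75
tool_pos: [464.4, -188.0, 144.0]
orientation: [[0.157, 0.988, -0.001], [0.988, -0.157, 0.0], [-0.0, -0.001, -1.0]]
ft_force: [0.3, 1.6, -0.4]
opening: 0.239
```

jog_arm(rows=[0,0,1,0,0,0,0,0,0,2,0,0,0,0,0,0,2,0,0,0,0])

```text
t: 9.05
tool_pos: [464.5, -188.1, 142.1]
orientation: [[0.157, 0.988, -0.0], [0.988, -0.157, 0.0], [0.0, -0.0, -1.0]]
ft_force: [-0.7, 3.1, 0.5]
opening: 0.239
```

jog_arm(rows=[0,0,1,0,0,0,0,0,0,2,0,0,0,0,0,0,2,0,0,0,0])

```text
t: 9.35
tool_pos: [464.6, -188.1, 140.2]
orientation: [[0.157, 0.988, -0.0], [0.988, -0.157, 0.0], [-0.0, -0.0, -1.0]]
ft_force: [-0.7, 2.8, 0.8]
opening: 0.241
```

```bash
python3 -c "
from h import *
o=manip.get_obs();print(o['t'],o['tool_pos'].round(2),o['ft_force'].round(2),o['wrist_torque'].round(2))"
```

```text
9.35 [ 464.63 -188.08  140.19] [-0.67  2.8   0.77] [ 0.71  0.14 -0.01]
```

jog_arm(rows=[0,0,0.5,0,0,0,0,0,0,1,0,0,0,0,0,0,1,0,0,0,0])

```text
t: 9.65
tool_pos: [464.7, -188.1, 139.3]
orientation: [[0.157, 0.988, -0.0], [0.988, -0.157, -0.0], [-0.0, -0.0, -1.0]]
ft_force: [-0.8, 3.2, 0.9]
opening: 0.236
```

jog_arm(rows=[0,0,0.5,0,0,0,0,0,0,1,0,0,0,0,0,0,1,0,0,0,0])

```text
t: 9.95
tool_pos: [464.7, -188.1, 138.3]
orientation: [[0.157, 0.988, -0.0], [0.988, -0.157, -0.0], [-0.0, -0.0, -1.0]]
ft_force: [-1.4, 4.0, 3.8]
opening: 0.237
```

```bash
python3 w.py w5; python3 -c "
from h import *
p,d=vision.snapshot('scene'); cv2.imwrite('pics/s5.png',cv2.resize(p[150:270,230:390],None,fx=5,fy=5,interpolation=cv2.INTER_CUBIC))
p=cv2.imread('pics/w5.png');cv2.imwrite('pics/w5c.png',cv2.resize(p[200:420,220:420],None,fx=2.7,fy=2.7,interpolation=2))"
```

```text
9.95 [ 464.7 -188.1  138.3] [-1.43  4.02  3.81] 0.23742430896506492
```

View pics/s5.png

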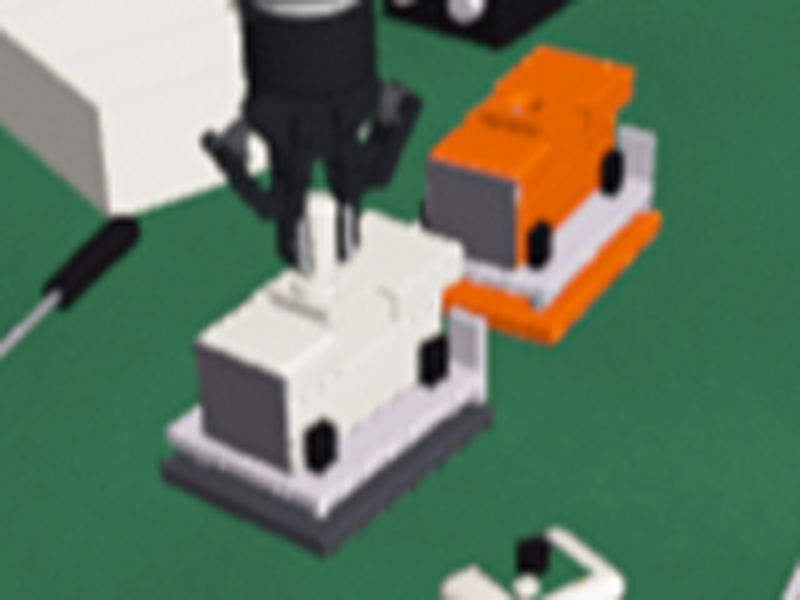

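View pics/w5c.png

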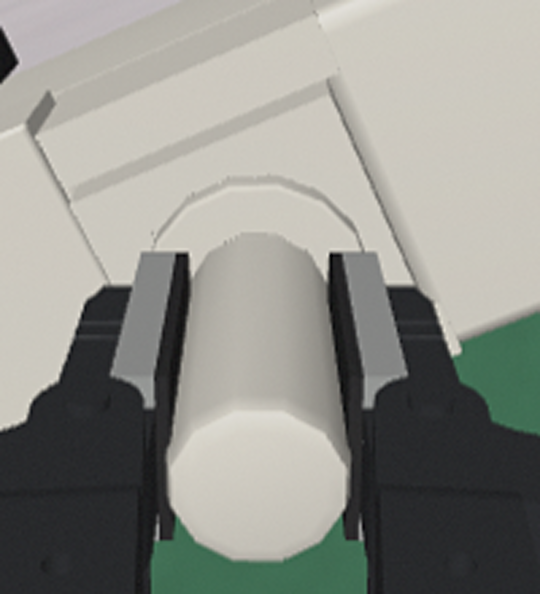

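The collar is close onto the boss and resistance is starting (3.8 N). I ease the side load with +0.5 mm along tool x and press further in 0.5–1 mm steps.

jog_arm(rows=[0.5,0,0.5,0,0,0,0,0.5,0,0.7,0,0,0,0,0.5,0,0.7,0,0,0,0])

```text
t: 10.35
tool_pos: [464.8, -188.0, 137.7]
orientation: [[0.158, 0.988, 0.0], [0.988, -0.158, -0.0], [-0.0, 0.0, -1.0]]
ft_force: [-3.2, 2.3, 5.8]
opening: 0.241
```

jog_arm(rows=[0,0,0.4,0,0,0,0,0,0,0.7,0,0,0,0,0,0,0.7,0,0,0,0])

```text
t: 10.65
tool_pos: [464.8, -188.0, 137.2]
orientation: [[0.158, 0.987, 0.0], [0.987, -0.158, -0.0], [-0.0, 0.0, -1.0]]
ft_force: [-3.5, 1.9, 10.6]
opening: 0.237
```

jog_arm(rows=[0.2,-0.4,0.3,0,0,0,0,0.2,-0.4,0.5,0,0,0,0,0.2,-0.4,0.5,0,0,0,0])

```text
t: 10.95
tool_pos: [464.7, -187.9, 136.9]
orientation: [[0.158, 0.987, 0.001], [0.987, -0.158, -0.001], [-0.0, 0.001, -1.0]]
ft_force: [-2.6, 1.0, 10.7]
opening: 0.241
```

jog_arm(rows=[0,0,0.3,0,0,0,0,0,0,0.5,0,0,0,0,0,0,0.5,0,0,0,0])

```text
t: 11.25
tool_pos: [464.8, -187.9, 136.5]
orientation: [[0.158, 0.987, 0.001], [0.987, -0.158, -0.0], [-0.0, 0.001, -1.0]]
ft_force: [-3.7, 0.8, 14.0]
opening: 0.24
```

jog_arm(rows=[0,-0.3,0.3,0,0,0,0,0,-0.3,0.5,0,0,0,0,0,-0.3,0.5,0,0,0,0])

```text
t: 11.55
tool_pos: [464.7, -187.9, 136.1]
orientation: [[0.158, 0.987, 0.002], [0.987, -0.158, -0.001], [-0.0, 0.002, -1.0]]
ft_force: [-3.2, 1.4, 16.4]
opening: 0.239
```

```bash
cat > gap.py <<'E'
from h import *
import sys
nm=sys.argv[1]
o=manip.get_obs(); p,d=vision.snapshot("wrist"); T=wristT(o); W=cloud("wrist",d.astype(float),T)-o["tool_pos"]
X=W@o["orientation"]
r=np.hypot(X[...,0],X[...,1])
def med(m): 
    s=W[m][:,2]; return (round(float(np.median(s)),2),len(s)) if len(s) else None
c=(r>13.5)&(r<16.5)&(X[...,0]>5)&(abs(X[...,1])<14)&(W[...,2]<0)
b=(X[...,0]>20.5)&(X[...,0]<24)&(abs(X[...,1])<10)&(W[...,2]<0)
q=(r<8)&(W[...,2]>30)&(W[...,2]<55)
cv2.imwrite(f"pics/{nm}.png",cv2.resize(p[200:420,220:420],None,fx=2.7,fy=2.7,interpolation=2))
print(o["t"],o["tool_pos"].round(2),o["ft_force"].round(2),"rel TCP: collar",med(c),"boss",med(b),"posttop",med(q))
E
python3 gap.py g1
```

```text
11.55 [ 464.74 -187.94  136.12] [-3.24  1.41 16.4 ] rel TCP: collar (-9.39, 534) boss (-14.68, 472) posttop (40.6, 1873)
```

Collar top is 5.3 mm above the boss and the collar is 5 mm thick, so it appears landed. I press a touch more to be certain, then relieve.

jog_arm(rows=[0,0,0.2,0,0,0,0,0,0,0.4,0,0,0,0,0,0,0.4,0,0,0,0,0,0,0.4,0,0,0,0])

```text
t: 12.0
tool_pos: [464.8, -187.9, 135.8]
orientation: [[0.158, 0.987, 0.002], [0.987, -0.158, -0.0], [-0.0, 0.002, -1.0]]
ft_force: [-3.3, 1.1, 17.8]
opening: 0.24
```

```bash
python3 gap.py g2; python3 gap.py g3
```

```text
12.0 [ 464.77 -187.93  135.82] [-3.28  1.12 17.77] rel TCP: collar (-9.4, 533) boss (-14.63, 470) posttop (40.6, 1898)
12.05 [ 464.76 -187.94  135.82] [-2.29  0.98 16.78] rel TCP: collar (-9.42, 544) boss (-14.65, 476) posttop (40.62, 1871)
```

jog_arm(rows=[0,0,-0.7,0,0,0,0,0,0,-1.4,0,0,0,0,0,0,-2.1,0,0,0,0,0,0,-2.5,0,0,0,0,0,0,-2.5,0,0,0,0])

```text
t: 12.6
tool_pos: [464.7, -187.9, 137.9]
orientation: [[0.158, 0.988, 0.001], [0.988, -0.158, -0.001], [-0.001, 0.001, -1.0]]
ft_force: [0.7, -0.4, 5.8]
opening: 0.241
```

```bash
python3 gap.py g4; python3 gap.py g5
```

```text
12.6 [ 464.66 -187.88  137.9 ] [ 0.75 -0.43  5.81] rel TCP: collar (-9.45, 534) boss (-14.88, 471) posttop (40.57, 1881)
12.65 [ 464.7  -187.88  137.92] [0.89 0.17 5.94] rel TCP: collar (-9.46, 530) boss (-14.78, 467) posttop (40.54, 1872)
```

Fully seated: the gap is unchanged under load, and the bed gives ~6 N/mm. Now the pull, slowly, through the free play.

jog_arm(rows=[0,0,-0.5,0,0,0,0,0,0,-1,0,0,0,0,0,0,-1.5,0,0,0,0,0,0,-2,0,0,0,0,0,0,-2,0,0,0,0])

```text
t: 13.2
tool_pos: [463.9, -187.3, 139.4]
orientation: [[0.157, 0.988, -0.0], [0.988, -0.157, -0.0], [-0.0, -0.0, -1.0]]
ft_force: [-0.8, -0.7, -0.4]
opening: 0.24
```

jog_arm(rows=[0,0,-0.5,0,0,0,0,0,0,-1,0,0,0,0,0,0,-1.5,0,0,0,0,0,0,-1.5,0,0,0,0])

```text
t: 13.6
tool_pos: [464.1, -187.3, 141.1]
orientation: [[0.157, 0.988, 0.0], [0.988, -0.157, -0.0], [-0.0, 0.0, -1.0]]
ft_force: [0.4, 0.4, -0.3]
opening: 0.237
```

```bash
python3 gap.py g6; python3 gap.py g7
```

```text
13.6 [ 464.09 -187.35  141.09] [ 0.45  0.45 -0.29] rel TCP: collar (-9.53, 562) boss (-17.18, 450) posttop (40.52, 1866)
13.65 [ 464.09 -187.31  141.05] [-0.04  0.45  0.03] rel TCP: collar (-9.51, 562) boss (-17.11, 465) posttop (40.55, 1862)
```

jog_arm(rows=[0,0,-0.5,0,0,0,0,0,0,-1,0,0,0,0,0,0,-1.5,0,0,0,0,0,0,-1.5,0,0,0,0])

```text
t: 14.1
tool_pos: [464.2, -187.3, 142.6]
orientation: [[0.157, 0.988, 0.0], [0.988, -0.157, -0.0], [-0.0, 0.0, -1.0]]
ft_force: [-0.1, 1.4, -0.8]
opening: 0.237
```

jog_arm(rows=[0,0,-0.4,0,0,0,0,0,0,-0.8,0,0,0,0,0,0,-1.2,0,0,0,0,0,0,-1.2,0,0,0,0])

```text
t: 14.5
tool_pos: [464.1, -187.4, 143.8]
orientation: [[0.157, 0.988, 0.0], [0.988, -0.157, -0.0], [-0.0, 0.0, -1.0]]
ft_force: [-0.3, -0.0, -1.5]
opening: 0.242
```

```bash
python3 gap.py g8; python3 gap.py g9
```

```text
14.5 [ 464.1  -187.36  143.77] [-0.34 -0.02 -1.45] rel TCP: collar (-9.65, 680) boss (-19.8, 447) posttop (40.56, 1867)
14.55 [ 464.08 -187.34  143.74] [ 0.48  0.81 -0.19] rel TCP: collar (-9.65, 661) boss (-19.85, 446) posttop (40.53, 1873)
```

jog_arm(rows=[0,0,-0.4,0,0,0,0,0,0,-0.8,0,0,0,0,0,0,-1.2,0,0,0,0,0,0,-1.2,0,0,0,0])

```text
t: 15.0
tool_pos: [464.1, -187.4, 145.0]
orientation: [[0.157, 0.988, 0.0], [0.988, -0.157, -0.0], [-0.0, 0.0, -1.0]]
ft_force: [-0.6, 0.2, -1.1]
opening: 0.239
```

jog_arm(rows=[0,0,-0.4,0,0,0,0,0,0,-0.8,0,0,0,0,0,0,-1.2,0,0,0,0,0,0,-1.2,0,0,0,0])

```text
t: 15.4
tool_pos: [464.0, -187.3, 146.0]
orientation: [[0.157, 0.988, -0.0], [0.988, -0.157, -0.0], [-0.0, -0.0, -1.0]]
ft_force: [0.0, 0.3, -4.9]
opening: 0.24
```

```bash
python3 gap.py g10; python3 gap.py g11
```

```text
15.4 [ 464.01 -187.29  146.05] [ 0.    0.26 -4.91] rel TCP: collar (-9.82, 757) boss (-21.5, 443) posttop (40.52, 1890)
15.45 [ 464.05 -187.3   146.06] [ 0.68 -0.3  -3.52] rel TCP: collar (-9.79, 750) boss (-21.5, 440) posttop (40.52, 1874)
```

The latches take up after ~6.4 mm of play and the force is now rising. I increase it gently.

jog_arm(rows=[0,0,-0.2,0,0,0,0,0,0,-0.4,0,0,0,0,0,0,-0.5,0,0,0,0,0,0,-0.5,0,0,0,0])

```text
t: 15.9
tool_pos: [464.0, -187.3, 146.6]
orientation: [[0.157, 0.988, -0.0], [0.988, -0.157, -0.0], [-0.0, -0.0, -1.0]]
ft_force: [1.0, 0.2, -6.9]
opening: 0.238
```

jog_arm(rows=[0,0,-0.2,0,0,0,0,0,0,-0.4,0,0,0,0,0,0,-0.5,0,0,0,0,0,0,-0.5,0,0,0,0])

```text
t: 16.3
tool_pos: [464.0, -187.3, 147.0]
orientation: [[0.157, 0.988, -0.0], [0.988, -0.157, 0.0], [-0.0, -0.0, -1.0]]
ft_force: [1.3, -1.0, -8.8]
opening: 0.24
```

jog_arm(rows=[0,0,-0.2,0,0,0,0,0,0,-0.4,0,0,0,0,0,0,-0.5,0,0,0,0,0,0,-0.5,0,0,0,0])

```text
t: 16.7
tool_pos: [464.0, -187.3, 147.5]
orientation: [[0.157, 0.988, -0.0], [0.988, -0.157, -0.0], [-0.0, -0.0, -1.0]]
ft_force: [1.1, -0.5, -10.9]
opening: 0.238
```

```bash
python3 gap.py g12; python3 gap.py g13
```

```text
16.7 [ 463.97 -187.31  147.52] [  1.13  -0.48 -10.86] rel TCP: collar (-9.83, 765) boss (-21.84, 440) posttop (40.5, 1882)
16.75 [ 463.96 -187.32  147.54] [  0.65  -0.72 -11.41] rel TCP: collar (-9.82, 759) boss (-21.76, 446) posttop (40.49, 1879)
```

jog_arm(rows=[0,0,-0.2,0,0,0,0,0,0,-0.4,0,0,0,0,0,0,-0.6,0,0,0,0,0,0,-0.6,0,0,0,0])

```text
t: 17.2
tool_pos: [464.0, -187.3, 148.1]
orientation: [[0.157, 0.988, -0.0], [0.988, -0.157, 0.0], [-0.0, -0.0, -1.0]]
ft_force: [1.9, 0.2, -14.7]
opening: 0.24
```

jog_arm(rows=[0,0,-0.15,0,0,0,0,0,0,-0.3,0,0,0,0,0,0,-0.4,0,0,0,0,0,0,-0.4,0,0,0,0])

```text
t: 17.6
tool_pos: [464.0, -187.3, 148.5]
orientation: [[0.157, 0.988, -0.0], [0.988, -0.157, 0.0], [-0.0, -0.0, -1.0]]
ft_force: [2.3, 0.7, -15.7]
opening: 0.241
```

```bash
python3 gap.py g14;python3 gap.py g15; python3 gap.py g16
```

```text
17.6 [ 463.96 -187.32  148.54] [  2.28   0.71 -15.7 ] rel TCP: collar (-9.92, 756) boss (-21.79, 443) posttop (40.47, 1877)
17.65 [ 464.01 -187.33  148.57] [  0.89  -0.13 -16.99] rel TCP: collar (-9.91, 771) boss (-22.01, 442) posttop (40.44, 1873)
17.7 [ 464.   -187.31  148.57] [  0.78   0.41 -16.64] rel TCP: collar (-9.92, 758) boss (-21.96, 443) posttop (40.46, 1880)
```

jog_arm(rows=[0,0,0.12,0,0,0,0,0,0,0.12,0,0,0,0,0,0,0.12,0,0,0,0,0,0,0.12,0,0,0,0,0,0,0.12,0,0,0,0,0,0,0.12,0,0,0,0,0,0,0.12,0,0,0,0,0,0,0.12,0,0,0,0,0,0,0.12,0,0,0,0,0,0,0.12,0,0,0,0,0,0,0.12,0,0,0,0,0,0,0.12,0,0,0,0])

```text
t: 18.95
tool_pos: [464.0, -187.3, 148.5]
orientation: [[0.157, 0.988, -0.0], [0.988, -0.157, 0.0], [0.0, -0.0, -1.0]]
ft_force: [0.5, -0.3, -15.6]
opening: 0.238
```

```bash
python3 gap.py g17;python3 gap.py g18
```

```text
18.95 [ 464.02 -187.31  148.48] [  0.49  -0.27 -15.59] rel TCP: collar (-9.93, 766) boss (-21.95, 439) posttop (40.48, 1870)
19.0 [ 464.06 -187.33  148.49] [  0.81  -0.66 -15.5 ] rel TCP: collar (-9.84, 765) boss (-21.99, 446) posttop (40.48, 1875)
```

Held steady at about 15 N net for 1.3 s with no creep. Now I ease off and set the collar back down.

jog_arm(rows=[0,0,0.4,0,0,0,0,0,0,0.8,0,0,0,0,0,0,1.2,0,0,0,0,0,0,1.6,0,0,0,0,0,0,2,0,0,0,0,0,0,2.4,0,0,0,0,0,0,2.8,0,0,0,0,0,0,3.2,0,0,0,0,0,0,3.2,0,0,0,0])

```text
t: 19.95
tool_pos: [464.7, -187.5, 145.6]
orientation: [[0.157, 0.988, 0.001], [0.988, -0.157, -0.0], [-0.0, 0.001, -1.0]]
ft_force: [-0.1, -0.4, -1.9]
opening: 0.242
```

jog_arm(rows=[0,0,0.7,0,0,0,0,0,0,1.4,0,0,0,0,0,0,2.1,0,0,0,0,0,0,2.8,0,0,0,0,0,0,3.5,0,0,0,0,0,0,4.2,0,0,0,0,0,0,5,0,0,0,0,0,0,5.6,0,0,0,0,0,0,6.2,0,0,0,0,0,0,6.2,0,0,0,0,0,0,6.2,0,0,0,0])

```text
t: 21.05
tool_pos: [464.1, -187.3, 139.1]
orientation: [[0.157, 0.988, -0.0], [0.988, -0.157, -0.0], [-0.0, -0.0, -1.0]]
ft_force: [0.6, 0.2, -0.2]
opening: 0.239
```

```bash
python3 gap.py g19;python3 gap.py g20
```

```text
21.05 [ 464.08 -187.33  139.1 ] [ 0.57  0.2  -0.18] rel TCP: collar (-9.53, 528) boss (-15.18, 476) posttop (40.53, 1860)
21.1 [ 464.12 -187.36  139.12] [0.15 0.44 0.19] rel TCP: collar (-9.46, 536) boss (-15.15, 476) posttop (40.54, 1883)
```

jog_arm(rows=[0,0,0.4,0,0,0,0,0,0,0.7,0,0,0,0,0,0,0.7,0,0,0,0,0,0,0.7,0,0,0,0.3,0,0,0.7,0,0,0,0.4,0,0,0.7,0,0,0,0.5,0,0,0.7,0,0,0,0.6,0,0,0.7,0,0,0,0.8,0,0,0.7,0,0,0,0.8,0,0,0.7,0,0,0,0.8], grip_force=20)

```text
t: 22.15
tool_pos: [464.1, -187.3, 138.4]
orientation: [[0.157, 0.988, -0.0], [0.988, -0.157, -0.0], [-0.0, -0.0, -1.0]]
ft_force: [-0.5, 0.2, 0.7]
opening: 0.802
```

jog_arm(rows=[0,0,-5,0,0,0,0.8,0,0,-15,0,0,0,0.8,0,0,-35,0,0,0,0.8,0,0,-60,0,0,0,0.8,0,0,-90,0,0,0,0.8,0,0,-100,0,0,0,0.8,0,0,-100,0,0,0,0.8,0,0,-100,0,0,0,0.8])

```text
t: 22.95
tool_pos: [463.9, -187.1, 238.0]
orientation: [[0.157, 0.988, -0.0], [0.988, -0.157, 0.0], [0.0, -0.0, -1.0]]
ft_force: [-0.7, -0.8, 0.4]
opening: 0.797
```

```bash
python3 w.py w9; python3 -c "
from h import *
d=np.load('w9.npy').astype(float);T=np.load('w9T.npy');W=cloud('wrist',d,T)
R=np.hypot(W[...,0]-464.4,W[...,1]+187.6)
for nm,m in dict(top=(R<8)&(W[...,2]>165),collar=(R>13.5)&(R<16.5)&(W[...,1]>-184)&(W[...,2]<150),boss=(R>19.5)&(R<22)&(W[...,1]>-187)&(W[...,2]>121)).items(): print(nm,np.median(W[m],0).round(2),m.sum())
p=cv2.imread('pics/w9.png');
q,_=vision.snapshot('scene'); q=cv2.resize(q[170:260,240:380],(620,400),interpolation=2)
cv2.imwrite('pics/fin.png',cv2.resize(np.hstack([cv2.resize(p,(533,400)),q]),(800,278)))"
```

```text
22.95 [ 463.9 -187.1  238. ] [-0.67 -0.77  0.4 ] 0.7967188715641492
top [ 464.43 -187.45  179.34] 639
collar [ 464.58 -175.64  129.37] 264
boss [ 453.72 -173.21  313.79] 733
```

View pics/fin.png

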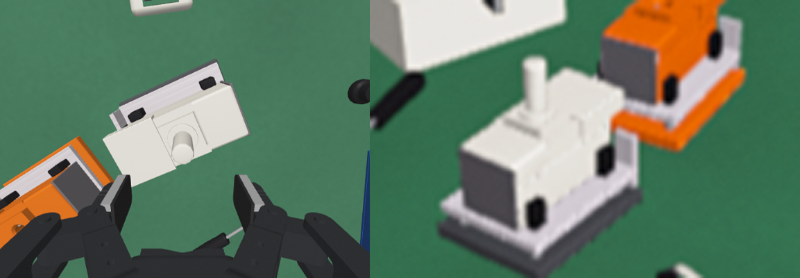

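The post stands upright in the white camera's boss (wrist panel about (182,148)), clear of the gripper. Its top is at 179.3 mm, which is the boss at 124.2 plus 55 mm, so it is fully home. I hand in.

```bash
python3 -c "
from workcell import manip
print(manip.finish_job())"
```

```text
the job is handed in; nothing more can be done
None
```

The white post is snapped into the white camera's socket, held the pull test, and was released still fully home. I handed the job in at about 23 s.

- **Press:** I pushed in small steps to at most about 18 N, until the collar was on the boss and only the bed was giving (about 6 N/mm). I never saw a separate snap, because I read the force only at the end of each move. The evidence that the latches are engaged comes from the pull.
- **Pull test:** after about 6.4 mm of free play the latches took the load. I raised it slowly to about 15 N, briefly about 16 N, and held it near 15 N for about 1.3 s without creep. The boss rose about 2.7 mm, which agrees with the wrist force. I then eased off, set the collar back down and let go.
- **Last checks:** the top of the post is at 179.3 mm, against 179.2 mm expected from the boss height. It stands upright, with the gripper clear above it. One reading failed: the final automatic boss height picked up the gripper instead, so I used the boss height measured earlier.
- **Other things on the bench:** I did not touch them, though I took no final overview picture to compare.

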